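Find the canister lid that rocks and press it home

TASK

One of the four wooden canister lids in the rack is not seated: it looks like the others, but it rocks. Press gently near the edge of the lids with the fingertips until you find the one that tips under your finger, then press down on the middle of that lid until it sits fully home and level. Only press: do not lift or take off any lid, and leave the other things on the counter where they stand.

Things in the scene. Friction and masses are not known exactly. Their poses are not given: they have to be found in the camera images.
- lid_a: one of four identical loose round canister lids of pale wood, 105 mm across, visible edge 18 mm deep, 0.12 kg. Origin: centre of its flat top; z up when level. Rim heights differ by up to 8 mm from canister to canister, so a lid's height does not tell whether it is seated. The letters' places in the row change.
- lid_c: lid like lid_a. On any seated lid of the four: it rests on a canister rim 98 mm across and neither gives nor tilts wherever its top is pressed.
- lid_b: lid like lid_a. On whichever lid is unseated: it lies level 4 mm above its rim, on a tight plug 16 mm wide under its middle. Pressed lightly (2 to 6 N) about 40 mm from its centre it tips about 0.1 rad, that edge going down 4 to 5 mm; let go, it falls level again.
- lid_d: lid like lid_a. To seat whichever lid is unseated: press its centre down (not its edge) with more than about 9 N, 15 N is ample; it goes down 4 mm onto the rim, stops hard, stays there and rocks no more.
- rack: dark wooden rack, 124 x 500 x 32 mm, fixed, that holds the four white canisters in a row along its y axis, at y = 0.18, 0.06, -0.06 and -0.18 m of its frame. Origin: centre of its underside on the counter; lid tops are 117 to 129 mm above the counter
- spice_c: small spice jar with a dark cap, 41 mm across, 105 mm tall, standing close behind the rack; bystander, loose. Origin: centre of its underside
- spice_d: second spice jar like spice_c, also behind the rack; bystander, loose. Origin: centre of its underside
- teaspoon: steel teaspoon, 139 x 30 x 10 mm, lying on the counter in front of the rack; bystander, loose. Origin: centre of its underside
- mug_b: green and white mug, 86 x 121 x 99 mm, standing at the left of the counter; bystander, loose. Origin: centre of its underside
Things that resemble listed ones, but are neither listed nor needed, are in the scene too. Leave any blue or red look-alike of the lid_c alone.

How it is judged:
By the outcome, as a careful person would: the job done as asked, in the order asked, and still so for the second after the job is handed in, with the robot touching nothing.
It also fails if it takes over 48 s, if anything falls off the work surface, if the arm or the gripper's body presses on something with over 40 N, if the wrist force passes 120 N, or if a joint passes its speed limit or range.

ROBOT

A 6-joint arm with a two-finger parallel gripper is mounted at the origin on a cart in front of the work surface, level with it; the furniture and walls round the work are solid. World frame = base frame: x ahead of the robot, y to its left, z up, the work surface at z = 0. Lengths are in m, angles in rad, forces in N, time in s.
With the tool pointing down it reaches from about 0.4 to 0.825 m from the base axis. Payload 7 kg.
Tool frame: the origin (TCP) lies midway between the tips of the shut fingers; the grasp point (between the pads) lies 19 mm behind it; z points along the fingers, x is the direction in which the jaws open and shut, and the axes are right-handed (so a half turn about z gives the same grasp; the last joint's range is limited). The gripper opens to 88 mm and grips with 3 to 60 N. Pads are 19 mm wide; open, the fingers measure 130 mm over their backs; the gripper's body (78 mm by 193 mm) begins 47 mm behind the grasp point.
Start: joints at [0.288, 0.359, 0.012, 0, -1.224, -0.288], TCP at [0.675, -0, 0.227] pointing down, gripper open.
Joint ranges: [-3.07, 3.07], [-1.43, 2.12], [-1.02, 1.25], [-3.03, 1.67], [-3.05, -0], [-3.03, 3.03]. Speed limits (rad/s): [2.39, 2.39, 3.01, 3.14, 3.14, 3.14].

INTERFACE

Orientations are given as [roll, pitch, yaw] about the fixed x, y, z axes, in that order (R = Rz(yaw) Ry(pitch) Rx(roll)).
In Python, from station import arm, viewer, ticket gives the robot as it stands. The module is installed in compiled form; this text tells all that it offers.
- The arm moves only by the tool step_arm, never from a script. Its argument "targets" is a list of rows, each a list of 3 entries, a list of its own where there are three numbers: the shift along the tool's x, y, z in m, then the turn, a rotation vector about the tool's x, y, z in degrees, then the opening, from -1 (shut) to 1 (fully open), so that 0 is half open. A call has exactly 8 rows; each row shifts and turns the commanded pose from where the row before left it, along the tool's axes as they then stand; what a row does not reach is not made up. A row lasts 1/10 s, in which the tool goes at most 50 mm and 8.59 degrees, less where a joint would pass 70% of its speed; a pose out of reach is approached as far as the arm can. A call is refused whole if a number of a shift passes 0.05 or a number of a turn 8.59, either way. A call with a gripper value outside its range is refused whole. The fingers move at their own pace and stop on an object; "grip_force" is the grip in N (left out, the last holds). Time passes only in rows, so rows that do not move let the fingers close, or fill a call up. It gives the time, the measured TCP pose, the force and the opening at its end, in the units of the state.
- arm.get_state(): the state, without advancing time (a new reading comes with each control period).
- viewer.grab_frame(name): name is "scene" or "side" or "wrist"; returns (picture, depth): 420x560x3 uint8, red, green, blue; 420x560 float32, m along the optical axis (not along the pixel's ray), 0 where there is no reading.
- viewer.calibration(name): a dict with "fov_y" (degrees; the focal length in pixels is half the picture's height over the tangent of half this angle, whatever the lens; pixels are square), "cx", "cy" (the principal point, pixels), "distortion" ([k1, k2, p1, p2, k3] as OpenCV has them; the pictures are not rectified), "world_to_cam" (4x4, takes a point from world to camera coordinates); the wrist camera has in their place "tool_from_camera" (4x4, takes a point from camera to tool coordinates, whose origin is the TCP and whose axes are the tool frame's). Camera axes: x right, y up, looking along -z (the intrinsics and any distortion apply to the point x, -y, -z); pixel columns grow to the right and rows downward; lengths in m; the calibration is good to about 2 mm. A picture is of the moment at which its call begins: read the wrist's pose just before it. calibration takes no time and is no camera call.
- ticket.job_done(): hands the job in, once; it reports no verdict.
The state is a dict: "t": time; "q": joint angles; "qd": joint speeds; "joint_efforts": joint torques, N m; "eef_pos": TCP position; "ee_rot": TCP orientation; "force": force on the tool from outside, world axes, zero at the start; "moment": the same for the moment, N m; "width": finger opening in m.
Only numpy, scipy, OpenCV 4.12 (cv2) and the standard library are available. Lean on these libraries where they do the work, as an engineer would, in place of code of your own. Each camera call takes 0.05 s, during which the arm holds its last target.

## Working session

There is one attempt and no reset: what is moved stays moved. The work goes in short steps, Python scripts to look and compute and a tool call to move; the robot and the scene stay as the last step left them, time stands still between calls to the robot, and variables do not carry over. Pictures are saved under pics/ and viewed, and the job is handed in when it is done.

Besides the shell and the picture viewer there is one more tool, called as a command line: name --argument value ..., lists and objects as JSON in quotes. step_arm: Moves the arm, as the interface text tells. Its arguments: {"type":"object","properties":{"targets":{"type":"array"},"grip_force":{"type":"number"}},"required":["targets"]}

```bash
mkdir -p pics; python3 - <<'E'
from station import arm, viewer
import cv2,json,numpy as np
s=arm.get_state(); print({k:np.round(v,4).tolist() for k,v in s.items()})
for n in("scene","side"):
    p,d=viewer.grab_frame(n); cv2.imwrite(f"pics/{n}0.png",p[:,:,::-1]); np.save(f"pics/{n}0.npy",d)
    c=viewer.calibration(n); print(n,{k:np.round(v,4).tolist() for k,v in c.items()})
E
```

```text
{'t': 0.0, 'q': [0.2881, 0.3594, 0.0111, -0.0003, -1.2241, -0.2881], 'qd': [-0.0008, -0.0002, 0.001, -0.0011, -0.0006, -0.0007], 'joint_efforts': [-0.0008, -58.2727, 29.3058, 6.9975, 0.0069, -0.0002], 'eef_pos': [0.6745, -0.0, 0.2257], 'ee_rot': [-3.1414, -0.0016, 3.1415], 'force': [0.2733, -0.1303, 0.9641], 'moment': [0.048, 0.0078, -0.0212], 'width': 0.0876}
scene {'fov_y': 46.0166, 'cx': 277.8009, 'cy': 215.1081, 'distortion': [-0.0694, 0.0, 0.0, 0.0, 0.0], 'world_to_cam': [[0.8428, -0.5382, -0.0018, -0.4416], [0.3082, 0.4797, 0.8215, -0.2213], [-0.4413, -0.6929, 0.5702, -1.336], [0.0, 0.0, 0.0, 1.0]]}
side {'fov_y': 46.526, 'cx': 278.815, 'cy': 214.1999, 'distortion': [-0.0917, 0.0, 0.0, 0.0, 0.0], 'world_to_cam': [[-0.9408, -0.3388, 0.0036, 0.4701], [0.2175, -0.5956, 0.7733, -0.1913], [-0.2599, 0.7283, 0.6341, -1.3148], [0.0, 0.0, 0.0, 1.0]]}
```

View pics/scene0.png

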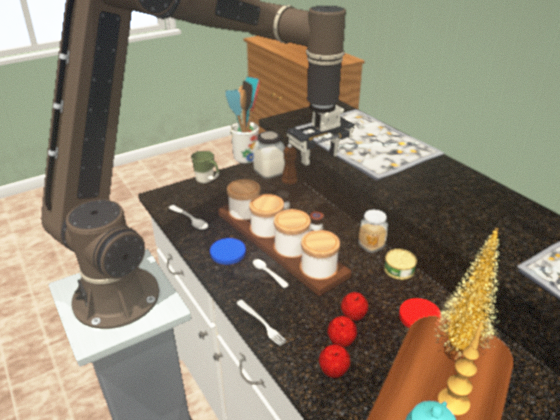

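View pics/side0.png

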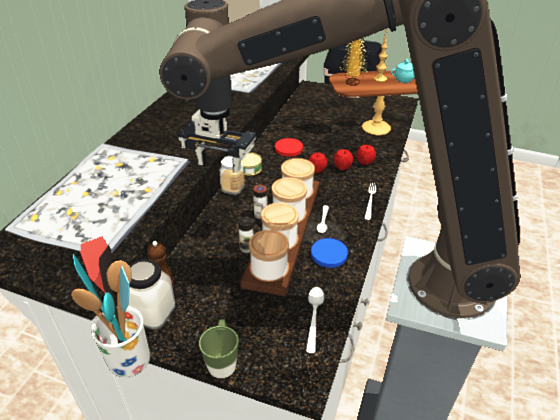

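The rack shows four wooden-lidded canisters: scene pixels (243,190), (267,203), (292,220) and (320,241). The blue lid (228,250) and red lid (420,313) are look-alikes. I'll enlarge the lids, because the leftmost looks darker.

```bash
python3 - <<'E'
import cv2,numpy as np
a=cv2.imread("pics/scene0.png")[165:295,200:360]; b=cv2.imread("pics/side0.png")[150:300,225:345]
cv2.imwrite("pics/c1.png",np.hstack([cv2.resize(a,(480,390),interpolation=2),cv2.resize(b,(312,390),interpolation=2)]))
E
```

```text
(no output)
```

View pics/c1.png

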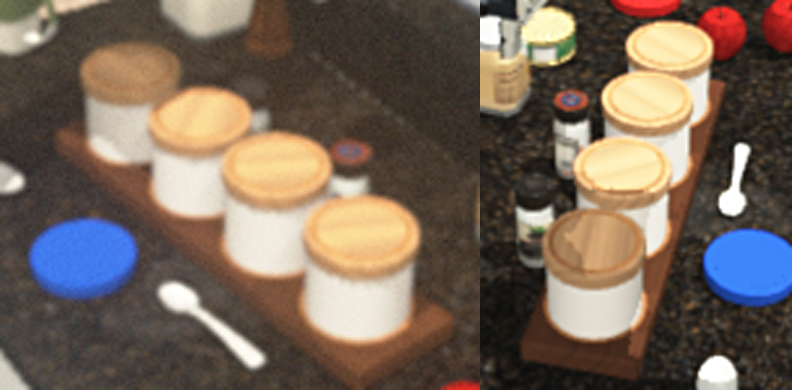

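The leftmost lid is only in the arm's shadow, so all four are the listed lids. I'll locate them from both views' depth.

```bash
cat > h.py <<'E'
import numpy as np,cv2
from station import viewer,arm
def cloud(n,d):
    c=viewer.calibration(n); f=210/np.tan(np.radians(c["fov_y"]/2))
    K=np.array([[f,0,c["cx"]],[0,f,c["cy"]],[0,0,1]])
    v,u=np.mgrid[0:420,0:560]; uv=np.stack([u,v],-1).reshape(-1,1,2).astype(float)
    n2=cv2.undistortPoints(uv,K,np.array(c["distortion"])).reshape(420,560,2)
    P=np.stack([n2[...,0]*d,-n2[...,1]*d,-d],-1); T=np.linalg.inv(c["world_to_cam"])
    return P@T[:3,:3].T+T[:3,3]
E
python3 - <<'E'
from h import *
for n,seeds in(("scene",[(243,187),(267,201),(291,218),(320,239)]),("side",[(269,242),(279,214),(289,187),(297,167)])):
    d=np.load(f"pics/{n}0.npy"); W=cloud(n,d); img=cv2.imread(f"pics/{n}0.png")
    for u,v in seeds:
        z0=np.median(W[v-2:v+3,u-2:u+3,2]); p0=np.median(W[v-2:v+3,u-2:u+3].reshape(-1,3),0)
        m=(np.linalg.norm(W[...,:2]-p0[:2],axis=-1)<.065)&(abs(W[...,2]-z0)<.007)&(d>0)
        k,l=cv2.connectedComponents(m.astype(np.uint8)); m=l==l[v,u]
        Q=W[m]; (cx,cy),r=cv2.minEnclosingCircle(Q[:,:2].astype(np.float32))
        A=np.c_[Q[:,:2]-Q[:,:2].mean(0),np.ones(len(Q))]; co=np.linalg.lstsq(A,Q[:,2],rcond=None)[0]
        print(n,p0.round(4),len(Q),"circ",round(cx,4),round(cy,4),round(r,4),"mean",Q.mean(0).round(4),"slope",co.round(3), Q.min(0).round(3),Q.max(0).round(3))
E
```

```text
scene [0.4784 0.133  0.1198] 493 circ 0.476 0.1303 0.0545 mean [0.4738 0.1272 0.1195] slope [0.007 0.012 0.12 ] [0.424 0.077 0.113] [0.528 0.184 0.126]
scene [0.499  0.0218 0.1206] 554 circ 0.49 0.014 0.0538 mean [0.4874 0.0094 0.1203] slope [0.003 0.016 0.12 ] [ 0.437 -0.039  0.114] [0.543 0.067 0.126]
scene [ 0.5058 -0.0999  0.1268] 653 circ 0.5027 -0.1078 0.0545 mean [ 0.4996 -0.1104  0.1264] slope [0.007 0.014 0.126] [ 0.451 -0.162  0.12 ] [ 0.554 -0.054  0.132]
scene [ 0.5214 -0.2175  0.1208] 766 circ 0.5161 -0.2268 0.0543 mean [ 0.5124 -0.2288  0.1198] slope [0.007 0.011 0.12 ] [ 0.462 -0.279  0.114] [ 0.57  -0.174  0.127]
side [0.4788 0.1344 0.1219] 931 circ 0.4801 0.1358 0.0555 mean [0.4783 0.1409 0.1216] slope [ 0.005 -0.013  0.122] [0.428 0.081 0.115] [0.533 0.191 0.127]
side [0.4934 0.0179 0.122 ] 770 circ 0.4933 0.0176 0.0558 mean [0.4911 0.0223 0.1222] slope [ 0.008 -0.017  0.122] [ 0.441 -0.035  0.115] [0.544 0.073 0.129]
side [ 0.5059 -0.1045  0.1293] 626 circ 0.5029 -0.1001 0.0551 mean [ 0.504  -0.0973  0.1284] slope [ 0.002 -0.004  0.128] [ 0.454 -0.155  0.122] [ 0.557 -0.047  0.134]
side [ 0.5196 -0.2204  0.1226] 523 circ 0.5169 -0.2205 0.0548 mean [ 0.5166 -0.2167  0.1219] slope [ 0.007 -0.012  0.122] [ 0.466 -0.275  0.116] [ 0.569 -0.166  0.128]
```

Two-view lid centres (x, y, top z):

| Lid | x | y | top z |
|---|---|---|---|
| L1 | 0.478 | 0.133 | 0.121 |
| L2 | 0.4915 | 0.016 | 0.121 |
| L3 | 0.503 | -0.104 | 0.1275 |
| L4 | 0.5165 | -0.2235 | 0.121 |

I'll shut the fingers and move over L2 for a wrist check.

step_arm --targets '[[[0.046,0,0],[0,0,0],-1],[[0.046,0,0],[0,0,0],-1],[[0.046,0,0],[0,0,0],-1],[[0.046,0,0],[0,0,0],-1],[[0,0,0],[0,0,0],-1],[[0,0,0],[0,0,0],-1],[[0,0,0],[0,0,0],-1],[[0,0,0],[0,0,0],-1]]' --grip_force 10

```text
t: 0.9
eef_pos: [0.4917, 0.0001, 0.2262]
ee_rot: [-3.141, -0.001, 3.141]
force: [0.8, -0.5, -0.0]
width: 0.0293
```

```bash
python3 - <<'E'
from h import *
s=arm.get_state(); print({k:np.round(v,4).tolist() for k,v in s.items()})
p,d=viewer.grab_frame("wrist"); cv2.imwrite("pics/w1.png",p[:,:,::-1]); np.save("pics/w1.npy",d)
print({k:np.round(v,4).tolist() for k,v in viewer.calibration("wrist").items()})
E
```

```text
{'t': 0.9, 'q': [0.4009, 0.0542, -0.3806, 0.0, -1.1367, -0.4012], 'qd': [-0.0018, 0.0067, -0.0031, -0.0015, -0.0004, 0.0004], 'joint_efforts': [0.0742, -33.5904, 28.2275, 6.7653, -0.0068, 0.0019], 'eef_pos': [0.4917, 0.0001, 0.2262], 'ee_rot': [-3.1413, -0.0006, 3.1413], 'force': [0.7694, -0.4621, -0.0435], 'moment': [0.0414, -0.0205, 0.0056], 'width': 0.0293}
{'fov_y': 66.1933, 'cx': 275.7737, 'cy': 211.5361, 'distortion': [-0.0002, 0.0, 0.0, 0.0, 0.0], 'tool_from_camera': [[1.0, 0.0009, -0.0013, 0.0003], [0.0005, -0.9677, -0.2521, -0.0678], [-0.0015, 0.2521, -0.9677, -0.1589], [0.0, 0.0, 0.0, 1.0]]}
```

View pics/w1.png

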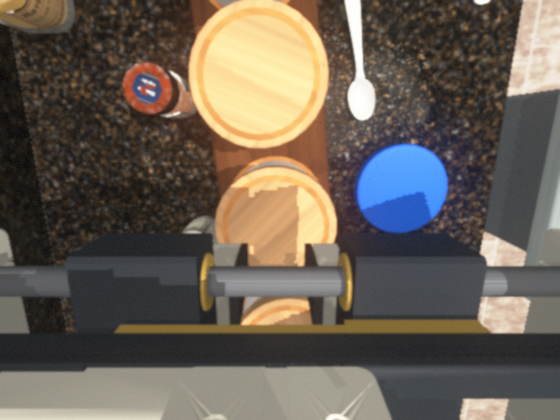

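The wrist view shows L3 at (259,74), whole; L2 at (276,222), partly behind the fingers; the blue lid at (402,187); and a spice jar at (150,90). I'll locate L3 from this view as a check.

```bash
python3 - <<'E'
from h import *
from scipy.spatial.transform import Rotation as R
c=viewer.calibration("wrist"); f=210/np.tan(np.radians(c["fov_y"]/2)); T=np.array(c["tool_from_camera"])
Rt=R.from_euler("xyz",[-3.1413,-.0006,3.1413]).as_matrix(); p=np.array([.4917,.0001,.2262])
def ray(u,v,z):
    r=Rt@T[:3,:3]@np.array([(u-c["cx"])/f,-(v-c["cy"])/f,-1]); o=p+Rt@T[:3,3]; return o+r*(z-o[2])/r[2]
for u,v in[(190,74),(328,74),(259,0),(259,147)]: print(ray(u,v,.1275).round(4))
d=np.load("pics/w1.npy")
for u,v in[(259,74),(240,60),(276,205),(300,225)]:
    r=Rt@T[:3,:3]@np.array([(u-c["cx"])/f,-(v-c["cy"])/f,-1]); print((p+Rt@T[:3,3]+r*d[v,u]).round(4))
for u in(216,336): print(ray(u,225,.121).round(4))
E
```

```text
[ 0.5547 -0.1064  0.1275]
[ 0.4521 -0.1063  0.1275]
[ 0.5027 -0.1549  0.1275]
[ 0.5042 -0.053   0.1275]
[ 0.5033 -0.1059  0.1306]
[ 0.517  -0.1154  0.1303]
[ 0.4908 -0.0053  0.1238]
[0.4705 0.0121 0.1238]
[0.5422 0.0129 0.121 ]
[0.4394 0.013  0.121 ]
```

Wrist and fixed cameras agree to about 2 mm. Next I press L2's right edge, 38 mm from centre, and first approach it.

step_arm --targets '[[[0,-0.022,0.03],[0,0,0],-1],[[0,0,0.03],[0,0,0],-1],[[0,0,0.025],[0,0,0],-1],[[0,0,0.011],[0,0,0],-1],[[0,0,0.001],[0,0,0],-1],[[0,0,0.001],[0,0,0],-1],[[0,0,0.001],[0,0,0],-1],[[0,0,0.001],[0,0,0],-1]]'

```text
t: 1.75
eef_pos: [0.4917, -0.0217, 0.1275]
ee_rot: [3.141, 0.002, -3.141]
force: [-0.5, -0.4, 0.6]
width: 0.0007
```

step_arm --targets '[[[0,0,0.0005],[0,0,0],-1],[[0,0,0.0005],[0,0,0],-1],[[0,0,0.0005],[0,0,0],-1],[[0,0,0.0005],[0,0,0],-1],[[0,0,0.0005],[0,0,0],-1],[[0,0,0.0005],[0,0,0],-1],[[0,0,0],[0,0,0],-1],[[0,0,0],[0,0,0],-1]]'

```text
t: 2.55
eef_pos: [0.491, -0.022, 0.1235]
ee_rot: [-3.142, -0.0, -3.142]
force: [-0.4, -0.7, -0.7]
width: 0.0004
```

step_arm --targets '[[[0,0,0.0005],[0,0,0],-1],[[0,0,0.0005],[0,0,0],-1],[[0,0,0.0005],[0,0,0],-1],[[0,0,0.0005],[0,0,0],-1],[[0,0,0],[0,0,0],-1],[[0,0,0],[0,0,0],-1],[[0,0,0],[0,0,0],-1],[[0,0,0],[0,0,0],-1]]'

```text
t: 3.35
eef_pos: [0.4911, -0.022, 0.1228]
ee_rot: [-3.141, 0.001, -3.141]
force: [-5.2, 2.6, 12.5]
width: 0.0005
```

L2 stops hard: 12.5 N with less than 1 mm of travel, so it is seated. Next is L3's left edge, about 38 mm from centre.

step_arm --targets '[[[0,0,-0.01],[0,0,0],-1],[[0,0,-0.01],[0,0,0],-1],[[-0.011,-0.022,0],[0,0,0],-1],[[0,-0.022,0],[0,0,0],-1],[[0,0,0.004],[0,0,0],-1],[[0,0,0.004],[0,0,0],-1],[[0,0,0.001],[0,0,0],-1],[[0,0,0],[0,0,0],-1]]'

```text
t: 4.15
eef_pos: [0.5019, -0.0656, 0.1325]
ee_rot: [-3.142, -0.0, -3.141]
force: [0.4, -0.8, -0.4]
width: 0.0005
```

step_arm --targets '[[[0,0,0.0005],[0,0,0],-1],[[0,0,0.0005],[0,0,0],-1],[[0,0,0.0005],[0,0,0],-1],[[0,0,0.0005],[0,0,0],-1],[[0,0,0.0005],[0,0,0],-1],[[0,0,0.0005],[0,0,0],-1],[[0,0,0],[0,0,0],-1],[[0,0,0],[0,0,0],-1]]'

```text
t: 4.95
eef_pos: [0.502, -0.066, 0.1296]
ee_rot: [-3.142, -0.0, 3.142]
force: [-0.0, -0.0, -0.3]
width: 0.0006
```

step_arm --targets '[[[0,0,0.0005],[0,0,0],-1],[[0,0,0.0005],[0,0,0],-1],[[0,0,0.0005],[0,0,0],-1],[[0,0,0.0005],[0,0,0],-1],[[0,0,0],[0,0,0],-1],[[0,0,0],[0,0,0],-1],[[0,0,0],[0,0,0],-1],[[0,0,0],[0,0,0],-1]]'

```text
t: 5.75
eef_pos: [0.502, -0.066, 0.1276]
ee_rot: [3.142, 0.0, -3.142]
force: [-0.9, 0.0, -0.6]
width: 0.0003
```

step_arm --targets '[[[0,0,0.0005],[0,0,0],-1],[[0,0,0.0005],[0,0,0],-1],[[0,0,0.0005],[0,0,0],-1],[[0,0,0.0005],[0,0,0],-1],[[0,0,0],[0,0,0],-1],[[0,0,0],[0,0,0],-1],[[0,0,0],[0,0,0],-1],[[0,0,0],[0,0,0],-1]]'

```text
t: 6.55
eef_pos: [0.5023, -0.066, 0.1263]
ee_rot: [-3.142, 0.001, -3.141]
force: [-2.1, 1.7, 7.2]
width: 0.0006
```

```bash
python3 - <<'E'
from h import *
s=arm.get_state(); print(np.round(s["force"],2),np.round(s["moment"],3))
p,d=viewer.grab_frame("side"); cv2.imwrite("pics/s2.png",cv2.resize(p[140:290,215:345,::-1],None,fx=4,fy=4,interpolation=2))
E
```

```text
[-2.15  1.69  7.22] [0.71  0.887 0.004]
```

View pics/s2.png

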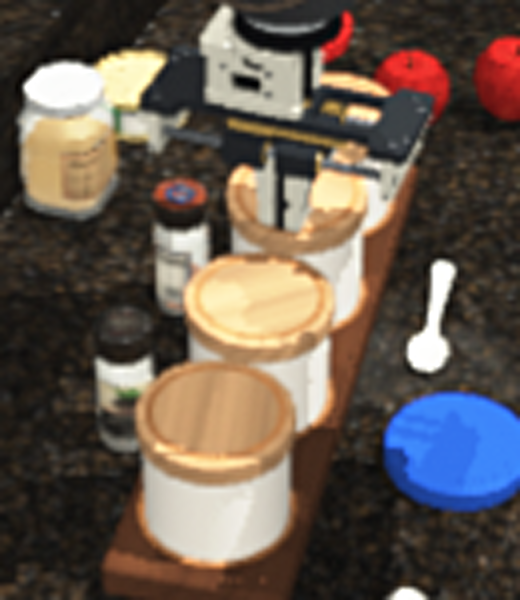

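L3's stop came about 3 mm lower than the cameras predicted, so I'll measure its tilt while pressed.

```bash
cat > tilt.py <<'E'
from h import *
import sys
C=[(.478,.133),(.4915,.016),(.5033,-.104),(.5165,-.2235)]
for n in("side","scene"):
    p,d=viewer.grab_frame(n); W=cloud(n,d); cv2.imwrite(f"pics/t_{n}_{sys.argv[1]}.png",p[:,:,::-1])
    for i,c in enumerate(C):
        r=np.linalg.norm(W[...,:2]-c,axis=-1); m=(r<.05)&(W[...,2]>.11)&(W[...,2]<.138)&(d>0); Q=W[m]-[c[0],c[1],0]
        for _ in range(4):
            if len(Q)<20: break
            A=np.c_[Q[:,:2],np.ones(len(Q))]; co=np.linalg.lstsq(A,Q[:,2],rcond=None)[0]; e=Q[:,2]-A@co; Q=Q[abs(e)<max(.0012,2*np.median(abs(e)))]
        print(n,"L%d"%(i+1),len(Q),np.round(co,4) if len(Q)>=20 else None)
E
python3 tilt.py 1
```

```text
side L1 428 [-0.0007  0.0074  0.1217]
side L2 414 [0.0049 0.001  0.1225]
side L3 141 [ 0.0076 -0.0891  0.129 ]
side L4 34 [ 0.0225 -0.0084  0.1228]
scene L1 218 [0.0024 0.0129 0.1199]
scene L2 102 [ 0.0022 -0.0044  0.1201]
scene L3 272 [-0.0023 -0.0837  0.1271]
scene L4 394 [ 0.0048 -0.0042  0.1203]
```

L3 tips: it slopes -0.086 rad in y in both cameras, while the others stay level. I'll lift off and move to its centre.

step_arm --targets '[[[0,0,-0.004],[0,0,0],-1],[[0,0,-0.008],[0,0,0],-1],[[0,0,-0.01],[0,0,0],-1],[[-0.001,-0.019,0],[0,0,0],-1],[[0,-0.019,0],[0,0,0],-1],[[0,0,0],[0,0,0],-1],[[0,0,0],[0,0,0],-1],[[0,0,0],[0,0,0],-1]]'

```text
t: 7.5
eef_pos: [0.503, -0.1038, 0.1478]
ee_rot: [3.142, 0.0, 3.142]
force: [0.5, 1.1, -0.6]
width: 0.0007
```

```bash
python3 tilt.py 2 | grep L3
```

```text
side L3 267 [0.0056 0.0134 0.1287]
scene L3 326 [-0.0002 -0.0005  0.1266]
```

Released, it fell level again. Now I press its centre.

step_arm --targets '[[[0,0,0.008],[0,0,0],-1],[[0,0,0.006],[0,0,0],-1],[[0,0,0.001],[0,0,0],-1],[[0,0,0.0005],[0,0,0],-1],[[0,0,0.0005],[0,0,0],-1],[[0,0,0.0005],[0,0,0],-1],[[0,0,0.0005],[0,0,0],-1],[[0,0,0],[0,0,0],-1]]'

```text
t: 8.4
eef_pos: [0.503, -0.104, 0.1306]
ee_rot: [3.142, 0.0, 3.142]
force: [0.2, -0.4, -0.5]
width: 0.0004
```

step_arm --targets '[[[0,0,0.0005],[0,0,0],-1],[[0,0,0.0005],[0,0,0],-1],[[0,0,0.0005],[0,0,0],-1],[[0,0,0.0005],[0,0,0],-1],[[0,0,0.0005],[0,0,0],-1],[[0,0,0],[0,0,0],-1],[[0,0,0],[0,0,0],-1],[[0,0,0],[0,0,0],-1]]'

```text
t: 9.2
eef_pos: [0.5031, -0.1041, 0.1286]
ee_rot: [-3.141, 0.0, -3.141]
force: [-2.1, 0.8, 5.8]
width: 0.0007
```

step_arm --targets '[[[0,0,0.0005],[0,0,0],-1],[[0,0,0.0005],[0,0,0],-1],[[0,0,0.0005],[0,0,0],-1],[[0,0,0.0005],[0,0,0],-1],[[0,0,0.0005],[0,0,0],-1],[[0,0,0.0005],[0,0,0],-1],[[0,0,0],[0,0,0],-1],[[0,0,0],[0,0,0],-1]]'

```text
t: 10.0
eef_pos: [0.5031, -0.1041, 0.1257]
ee_rot: [-3.141, 0.0, -3.141]
force: [-2.4, 0.5, 6.9]
width: 0.0003
```

step_arm --targets '[[[0,0,0.0005],[0,0,0],-1],[[0,0,0.0005],[0,0,0],-1],[[0,0,0.0005],[0,0,0],-1],[[0,0,0],[0,0,0],-1],[[0,0,0],[0,0,0],-1],[[0,0,0],[0,0,0],-1],[[0,0,0],[0,0,0],-1],[[0,0,0],[0,0,0],-1]]'

```text
t: 10.8
eef_pos: [0.5031, -0.1041, 0.1248]
ee_rot: [-3.141, 0.001, -3.141]
force: [-4.3, 1.2, 12.8]
width: 0.0004
```

step_arm --targets '[[[0,0,0.0005],[0,0,0],-1],[[0,0,0.0005],[0,0,0],-1],[[0,0,0],[0,0,0],-1],[[0,0,0],[0,0,0],-1],[[0,0,0],[0,0,0],-1],[[0,0,0],[0,0,0],-1],[[0,0,0],[0,0,0],-1],[[0,0,0],[0,0,0],-1]]'

```text
t: 11.6
eef_pos: [0.5031, -0.1041, 0.1248]
ee_rot: [-3.141, 0.001, -3.141]
force: [-7.6, 4.3, 21.6]
width: 0.0006
```

It stops hard at z 0.1248, 4 mm down. I'll recheck rocking with a gentle press at the left edge.

step_arm --targets '[[[0,0,-0.005],[0,0,0],-1],[[0,0,-0.01],[0,0,0],-1],[[0,0.019,0],[0,0,0],-1],[[0,0.019,0],[0,0,0],-1],[[0,0,0.005],[0,0,0],-1],[[0,0,0.004],[0,0,0],-1],[[0,0,0.002],[0,0,0],-1],[[0,0,0],[0,0,0],-1]]'

```text
t: 12.4
eef_pos: [0.5026, -0.0665, 0.1261]
ee_rot: [-3.141, -0.001, 3.141]
force: [-0.3, 0.1, -0.1]
width: 0.0002
```

step_arm --targets '[[[0,0,0.0005],[0,0,0],-1],[[0,0,0.0005],[0,0,0],-1],[[0,0,0.0005],[0,0,0],-1],[[0,0,0.0005],[0,0,0],-1],[[0,0,0],[0,0,0],-1],[[0,0,0],[0,0,0],-1],[[0,0,0],[0,0,0],-1],[[0,0,0],[0,0,0],-1]]'

```text
t: 13.2
eef_pos: [0.5031, -0.0661, 0.1249]
ee_rot: [-3.141, 0.0, -3.141]
force: [-1.9, -1.2, 5.6]
width: 0.0006
```

```bash
python3 tilt.py 3 | grep L3
```

```text
side L3 154 [0.0074 0.0089 0.1246]
scene L3 337 [-0.0101  0.0043  0.123 ]
```

It no longer rocks: level at 5.6 N on the edge, and 4 mm lower. I'll retreat upwards and check the scene.

step_arm --targets '[[[0,0,-0.005],[0,0,0],-1],[[0,0,-0.015],[0,0,0],-1],[[0,0,-0.03],[0,0,0],-1],[[0,0,-0.03],[0,0,0],-1],[[0,0,-0.03],[0,0,0],-1],[[0,0,0],[0,0,0],-1],[[0,0,0],[0,0,0],-1],[[0,0,0],[0,0,0],-1]]'

```text
t: 14.1
eef_pos: [0.5024, -0.0659, 0.2337]
ee_rot: [3.141, -0.001, 3.141]
force: [-0.1, 0.6, -0.6]
width: 0.0006
```

```bash
python3 tilt.py 4
```

```text
side L1 502 [ 0.0074 -0.0008  0.1218]
side L2 361 [-0.002   0.0018  0.1224]
side L3 326 [0.0134 0.0022 0.1248]
side L4 248 [-0.0083  0.0024  0.1221]
scene L1 210 [0.009  0.0008 0.12  ]
scene L2 273 [ 0.002  -0.0101  0.1206]
scene L3 369 [ 0.0006 -0.0034  0.1228]
scene L4 399 [-0.0055 -0.0032  0.1201]
```

View pics/t_side_4.png

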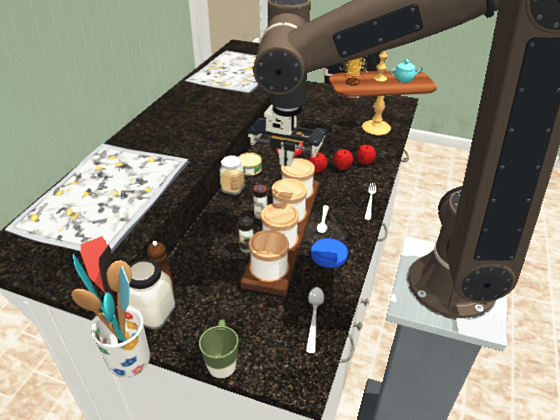

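All four lids are level, and the jars (247,233) and (261,200), teaspoon (322,219) and mug (219,348) are where they were. The robot touches nothing, so I'm handing it in.

```bash
python3 -c "
from station import ticket; print(ticket.job_done())"
```

```text
the job is handed in; nothing more can be done
None
```

The unseated lid was the third from the left in the rack (at about x 0.503, y -0.104), and it now sits home and level. The job was handed in at about 14 s.

- **Finding it:** The second lid from the left stopped hard under an edge press of 12.5 N, with no visible give. The third tipped about 0.086 rad under its edge in both cameras and fell level when let go. That press reached 7.2 N, slightly over the 2 to 6 N range. I did not press the first and fourth lids, since the rocking one was already found.
- **Seating it:** I pressed the middle of the third lid. It went down 4 mm to a hard stop at z 0.1248, with a peak of about 22 N.
- **Last checks:** Pressed again at its edge with 5.6 N, it no longer tipped. Afterwards all four lids measured level to within about 0.01 rad of depth noise. The jars, teaspoon, mug and look-alike lids stood where they were.
- **Disagreement:** The cameras' heights for the same lid differed by about 2 to 4 mm, so I took contact heights from the force readings instead.

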